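# Open the roof of a bird feeder for filling

### The arm

A 7-joint arm with a two-finger parallel gripper is mounted at the origin on the work surface. World frame = base frame: x ahead of the robot, y to its left, z up, the work surface at z = 0. Lengths are in m, angles in rad, forces in N, time in s.
With the tool pointing down it reaches from about 0.425 to 0.95 m from the base axis. Payload 4.7 kg.
Tool frame: the origin (TCP) lies between the finger pads; the fingertips stand 25 mm ahead of it and the grasp point (between the pads) lies 6 mm ahead of it; z points along the fingers, y is the line along which they close (so a half turn about z gives the same grasp; the last joint's range is limited). The gripper opens to 85 mm and grips with 20 to 120 N. Pads are 22 mm wide; open, the fingers measure 114 mm over their backs; the gripper's body (76 mm by 85 mm) begins 54 mm behind the grasp point. The pads swing forward as they close: fully open they stand 13 mm farther back than shut.
Start: joints at [-1.178, 0.469, -0.049, 1.532, 0.024, 1.141, -0.082], TCP at [0.276, 0.616, 0.256] pointing down, gripper open.
Joint ranges: [-2.59, 2.59], [-0.33, 1.99], [-1.39, 1.29], [0.1, 2.45], [-1.04, 4.18], [0.21, 1.99], [-2.66, 2.66]. Speed limits (rad/s): [2.57, 2.57, 3.14, 3.14, 3.14, 3.14, 3.14].

### API

Orientations are given as a 3x3 rotation matrix whose columns are the frame's x, y, z axes.
In Python, from rig import * gives the robot as it stands. Calls block until the motion is done:
- movep(position, orientation): joint-space move of the TCP to a pose.
- move_l(position, attitude=None, feed=0.15, until_force=None): straight line of the TCP; attitude=None keeps the orientation; feed is the mean speed in m/s. With until_force (N) it stops when the force on the tool has changed by that much, and returns True; else False.
- move_joints(angles): joint-space move.
- command_gripper(opening, newtons=None): finger opening in m; newtons is the grip in N (None keeps the last); returns when the fingers have stopped.
- sleep(seconds).
- inverse_kinematics(position, orientation): joint angles nearest the present ones, or None.
- sense(): the state.
- camera(name): name is "scene" or "side" or "wrist"; returns (picture, depth): 384x512x3 uint8, red, green, blue; 384x512 float32, m along the optical axis (not along the pixel's ray), 0 where there is no reading.
- camera_params(name): a dict with "K" (3x3 intrinsics, pixels), "dist" ([k1, k2, p1, p2, k3] as OpenCV has them; the pictures are not rectified), "position" and "rotation" of the camera in the world; the wrist camera has in their place "tool_from_camera" (4x4, takes a point from camera to tool coordinates, whose origin is the TCP and whose axes are the flange's). Camera axes: x right, y down, z forward; pixel columns grow to the right and rows downward; lengths in m; the calibration is good to about 2 mm. A picture is of the moment at which its call begins: read the wrist's pose just before it. camera_params takes no time and is no camera call.
A pose or a line that the arm cannot do raises Unreachable and nothing moves.
- finish_job(): hands the job in; it is judged then, once.
The state is a dict: "time_s": time; "joint_pos": joint angles; "qd": joint speeds; "joint_efforts": joint torques, N m; "position": TCP position; "tcp_rot": TCP orientation; "wrist_force": force on the tool from outside, world axes, zero at the start; "ft_torque": the same for the moment, N m; "finger_gap": finger opening in m; "gripper_force": force on a finger pad.
Only numpy, scipy, OpenCV 4.12 (cv2) and the standard library are available. Lean on these libraries where they do the work, as an engineer would, in place of code of your own. Each camera call takes 0.05 s, during which the arm holds its last target. There are 200 camera calls.

### The job

Open the wooden bird feeder for filling: with your fingertips push the green hinged half of its roof up, over the ridge and right down on the other side, until it lies flat on the plain wooden half. Only push it, do not pinch it; leave the feeder standing where it is and leave everything else on the bench alone.

Things in the scene. Friction and masses are not known exactly. Their poses are not given: they have to be found in the camera images.
- feeder: Wooden hopper bird feeder, loose on the bench, 2 to 3 kg: tray 250 x 250 mm with a 38 mm rim, gable ends, clear panes, gable roof of two halves (hinged: green top; fixed: plain boards), each sloping down 18 degrees (0.314 rad) from the ridge. Origin: centre of its underside; x along the ridge, +y to the hinged roof half's side, -y to the fixed one, z up.
- ridge (a point): Middle of the ridge, on the hinge axis, 186 mm above the bench. Axes as the feeder: x along the hinge, +y to the side where the hinged half starts. Free space under the eaves: panes stand 52 mm from the ridge's vertical plane, gable ends (75 mm to either side of that plane) 85 mm along the ridge from its middle.
- roof_leaf (a joint): Angle of the hinged roof half (rad): 0 shut on its own side (sloping down 0.314 rad), 0.314 level, 1.885 upright, 3.770 (its stop) flat on the fixed half. It starts ajar, at 0.12 to 0.85. The hinge is stiff: the leaf stays wherever it is left and must be pushed all the way, with about 1 to 5 N at its free edge.
- leaf_edge (a point): Middle of the hinged half's free edge (eave), on its wooden underside: 135 mm from the hinge axis along the leaf and 16 mm below the plane of axis and leaf. y points along the leaf away from the hinge, z out of its green face. The leaf is 230 mm long along the ridge, 15 mm thick, about 0.28 kg.
- leaf_board: Wooden board of the hinged roof half, its underside, 12 mm thick, 230 x 129 mm. Origin on the hinge axis at the middle of the ridge, axes as leaf_edge. Push on this.
- leaf_sheet: Green painted metal sheet on top of the hinged roof half, 3 mm thick, 218 x 120 mm, set back 7 mm from the free edge. Origin and axes as leaf_board.
- nest_cup: Bystander, not to be touched: round grey wood-concrete nest cup, 156 mm across, 75 mm tall, two short wooden pegs in its side. Origin at the centre of its underside.
- trowel: Bystander, not to be touched: pointed steel trowel with a wooden handle lying on the bench, 260 mm long, 21 mm thick. Origin at the centre of its underside.
- glue: Bystander, not to be touched: yellow glue bottle, red cap, 56 mm across, 150 mm tall. Origin at the centre of its underside.
- mug: Bystander, not to be touched: blue mug, 80 mm across, 90 mm tall. Origin at the centre of its underside.
- screw_jar: Bystander, not to be touched: glass jar with steel cap, 66 mm across, 85 mm tall. Origin at the centre of its underside.

How it is judged:
On the way:
1. the fingers push the leaf on past upright (value of joint roof_leaf above 1.9 rad and contact force between the fingers and leaf_board above 0.3 N), for 0.05 s.
At the end, for the whole second after the job is handed in: The hinged roof half lies flat on the fixed half (hinge above 3.65 of 3.77 rad), at rest; the feeder stands level within 20 mm of where it was (value of joint roof_leaf above 3.65 rad and velocity of joint roof_leaf below 0.05 rad/s and distance of feeder from where it was at the start of the episode below 0.02 m and angle between feeder's own z axis and vertical below 0.05 rad and linear speed of feeder below 0.02 m/s); the robot touches nothing.
It fails at once if the feeder is shoved more than 20 mm, lifted 10 mm, or tipped (distance of feeder from where it was at the start of the episode above 0.02 m or height (world z) of feeder above 0.01 m or angle between feeder's own z axis and vertical above 0.12 rad).
It fails at once if the roof leaf is pinched: the fingers press on its green sheet and on its wooden board at the same time (over 3 N on each) (contact force between the fingers and leaf_sheet above 3 N and contact force between the fingers and leaf_board above 3 N).
It fails at once if something else on the bench is moved by more than 25 mm, lifted or tipped (distance of any of nest_cup, trowel, glue, mug, screw_jar from where it was at the start of the episode above 0.025 m or angle between any of nest_cup, trowel, glue, mug, screw_jar's own z axis and vertical above 0.3 rad).
It also fails if it takes over 45 s, if anything falls off the work surface, if the arm or the gripper's body presses on something with over 40 N, if the wrist force passes 120 N, or if a joint passes its speed limit or range.

## Working session

There is one attempt and no reset: what is moved stays moved. The work goes in short steps, each a Python script; the robot and the scene stay as the last script left them, time stands still between calls to the robot, and variables do not carry over. Pictures are saved under pics/ and viewed, at most 10 in all, crops included, and the job is handed in when it is done.

```bash
mkdir -p pics; ls; python3 - <<'E'
from rig import *
import cv2,numpy as np
for n in("scene","side"):
    p,d=camera(n); cv2.imwrite(f"pics/{n}0.png",p[:,:,::-1]); np.save(f"pics/{n}0.npy",d)
    c=camera_params(n); print(n,c)
s=sense();print(s["time_s"],s["position"],s["tcp_rot"])
E
```

```text
pics
scene {'K': array([[350.230353  ,   0.        , 256.13355212],
       [  0.        , 350.230353  , 192.63633871],
       [  0.        ,   0.        ,   1.        ]]), 'dist': array([0.01240214, 0.        , 0.        , 0.        , 0.        ]), 'position': array([ 0.96463762, -0.47047284,  0.99042918]), 'rotation': array([[ 0.77191287,  0.50014786, -0.3924317 ],
       [ 0.63568021, -0.61483816,  0.46678122],
       [-0.00782236, -0.6097755 , -0.79253559]])}
side {'K': array([[390.71100155,   0.        , 259.35074444],
       [  0.        , 390.71100155, 193.61560006],
       [  0.        ,   0.        ,   1.        ]]), 'dist': array([-0.11043814,  0.        ,  0.        ,  0.        ,  0.        ]), 'position': array([ 0.16392949, -0.87129925,  0.71485864]), 'rotation': array([[ 0.91946577, -0.2002332 ,  0.33836277],
       [-0.3930876 , -0.48579151,  0.7806976 ],
       [ 0.00805218, -0.85083093, -0.52537786]])}
0.1 [0.27612742 0.61537429 0.25535608] [[-9.12378810e-01  4.09346367e-01 -6.77676442e-04]
 [ 4.09346919e-01  9.12377208e-01 -1.71147013e-03]
 [-8.22875373e-05 -1.83891384e-03 -9.99998306e-01]]
```

View pics/scene0.png

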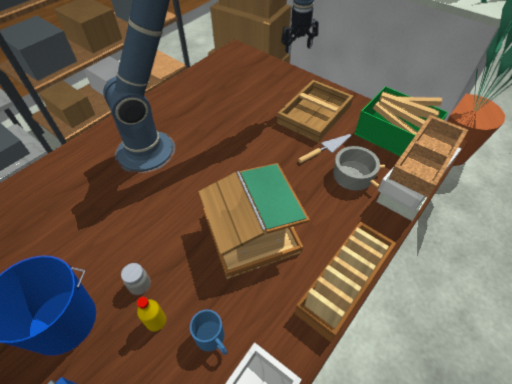

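View pics/side0.png

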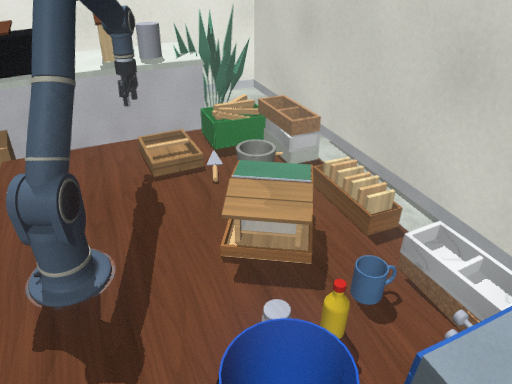

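The scene view shows the feeder, with the green leaf around px (272,195) and the plain half around (232,215). In the side view the plain half faces the camera at (268,200), with the green leaf behind it. Next I'll fit planes to the depth data.

```bash
cat > h.py <<'E'
import numpy as np,cv2
def cloud(c,d):
    h,w=d.shape; u,v=np.meshgrid(np.arange(w),np.arange(h))
    n=cv2.undistortPoints(np.stack([u,v],-1).reshape(-1,1,2).astype(np.float64),c["K"],c["dist"]).reshape(h,w,2)
    return np.concatenate([n*d[...,None],d[...,None]],-1)@c["rotation"].T+c["position"]
def plane(P):
    for k in range(6):
        m=P.mean(0); n=np.linalg.svd(P-m,full_matrices=False)[2][2]; n*=np.sign(n[2])
        r=abs((P-m)@n); P=P[r<max(.004,2*np.median(r))]
    return m,n,r.std(),P
E
cat > est.py <<'E'
from rig import *
from h import *
p=cv2.imread("pics/scene0.png"); c=camera_params("scene"); X=cloud(c,np.load("pics/scene0.npy"))
hsv=cv2.cvtColor(p,cv2.COLOR_BGR2HSV)
g=(hsv[...,0]>65)&(hsv[...,0]<90)&(hsv[...,1]>90)
g[:,:235]=0;g[:,315:]=0;g[:155]=0;g[235:]=0
ge=cv2.erode(g.astype(np.uint8),np.ones((3,3)))>0
mg,ng,rg,Pg=plane(X[ge])
q=np.zeros(g.shape,np.uint8); cv2.fillPoly(q,[np.array([[207,193],[234,177],[256,228],[222,246]])],1)
mp,n2,r2,P2=plane(X[q>0])
print("green",mg,ng,rg,len(Pg)); print("plain",mp,n2,r2,len(P2))
# green rect
cnt=Pg-mg
ax=np.cross(n2,ng); ax/=np.linalg.norm(ax); print("axis",ax)
e=np.cross([0,0,1],ax); print("y hor",e, "angle between", np.degrees(np.arccos(ng@n2)), "plain tilt",np.degrees(np.arccos(n2[2])),"green tilt",np.degrees(np.arccos(ng[2])))
t=np.cross(ng,ax)
for lab,P in(("green",X[g]),("plain",P2)):
    print(lab,"along ridge",np.percentile((P-mg)@ax,[1,99]),"along leaf",np.percentile((P-mg)@t,[1,50,99]),"z",np.percentile(P[:,2],[1,99]))
uv,wh,an=cv2.minAreaRect(np.stack([(Pg-mg)@ax,(Pg-mg)@t],1).astype(np.float32)); print(uv,wh,an)
print("green rect centre",mg+uv[0]*ax+uv[1]*t)
# bystander scene heights/extent near feeder
for (u,v) in [(357,155),(341,140),(310,155),(207,323),(150,315),(134,270),(335,110),(390,185),(335,320),(375,240),(400,125)]: print((u,v),X[v,u].round(3))
E
python3 est.py
```

```text
green [0.60520648 0.02860931 0.17872684] [0.04589491 0.083344   0.99546343] 0.0008275514585174766 1902
plain [ 0.53969661 -0.08358753  0.16370964] [-0.15455607 -0.26873394  0.95073366] 0.0008559031200500455 1868
axis [-0.86894924  0.49489931 -0.00137277]
y hor [-0.49489931 -0.86894924  0.        ] angle between 23.518699767838633 plain tilt 18.05976613032183 green tilt 5.459664074666382
green along ridge [-0.10066871  0.11166025] along leaf [-0.05795181  0.00084196  0.05685619] z [0.17182297 0.18617661]
plain along ridge [-0.08696199  0.10255984] along leaf [0.08165487 0.12775301 0.17573177] z [0.14704142 0.17971987]
(0.005223676562309265, -0.0005657598376274109) (0.20934325456619263, 0.10903093218803406) 0.706876814365387
green rect centre [0.60094616 0.03168386 0.17866585]
(357, 155) [0.674 0.458 0.044]
(341, 140) [0.57  0.531 0.003]
(310, 155) [0.527 0.373 0.016]
(207, 323) [ 0.66  -0.326  0.003]
(150, 315) [ 0.564 -0.417  0.1  ]
(134, 270) [ 0.424 -0.362  0.083]
(335, 110) [0.482 0.612 0.057]
(390, 185) [0.842 0.342 0.111]
(335, 320) [ 0.93  -0.116  0.059]
(375, 240) [0.901 0.13  0.111]
(400, 125) [0.74  0.632 0.106]
```

```bash
cat > g.py <<'E'
import numpy as np
from scipy.spatial.transform import Rotation as R
RIDGE=np.array([.5675,-.0270,.186]); FX=np.array([.869,-.495,0]); FY=np.array([.495,.869,0]); Z=np.array([0,0,1.])
F=np.stack([FX,FY,Z],1)
def att(pitch,yaw=0,roll=0):
    # tool z: FX pitched down by pitch, yawed towards +FY by yaw; roll about tool z
    z=np.array([np.cos(pitch)*np.cos(yaw),np.cos(pitch)*np.sin(yaw),-np.sin(pitch)])
    x=np.cross([0,0,1],z); x/=np.linalg.norm(x)
    A=np.stack([x,np.cross(z,x),z],1)
    return F@A@R.from_euler('z',roll).as_matrix()
def pos(phi,r,h,x,A,ahead=.02):
    # TCP so that point 'ahead' along the fingers is at leaf coords (x,r,-(16mm+h))
    c=np.array([x,r*np.cos(phi)+(.016+h)*np.sin(phi),r*np.sin(phi)-(.016+h)*np.cos(phi)])
    return RIDGE+F@c-ahead*A[:,2]
E
python3 - <<'E'
from rig import *
from g import *
phis=np.linspace(-.14,3.456,9)
for pd in (0,15,30,45):
  for yd in (-40,-20,0,20):
    for rd in (0,90,180,270):
      A=att(np.radians(pd),np.radians(yd),np.radians(rd))
      s=""
      for ph in phis:
        q=inverse_kinematics(pos(ph,.115,.02,-.08,A),A); s+="." if q is None else "X"
      if s.count("X")>5: print(pd,yd,rd,s, None if q is None else np.round(q,2))
print(sense()["time_s"])
E
```

```text
0 -40 0 XXXXXXXXX [-1.48  1.34  1.18  2.43  0.82  0.51 -2.59]
0 -40 90 XXXXXXXXX [-0.35  0.75 -0.33  2.37  1.34  1.8   1.56]
0 -40 180 XXXXXXXXX [-0.7   0.73  0.09  2.39  1.29  1.52  0.04]
0 -40 270 XXXXXXXXX [-1.1   0.85  0.59  2.41  1.22  1.15 -1.45]
0 -20 90 XXXXXX... None
0 -20 180 XXXXXX... None
0 -20 270 XXXXXX... None
15 -40 0 XXXXXXXXX [-1.42  0.92  1.12  2.44  0.99  0.61 -2.6 ]
15 -40 90 XXXXXXXXX [-0.37  0.54 -0.28  2.38  1.3   1.51  1.77]
15 -40 180 XXXXXXXXX [-0.71  0.53  0.13  2.4   1.26  1.3   0.23]
15 -40 270 XXXXXXXXX [-1.06  0.6   0.57  2.42  1.21  1.06 -1.28]
15 -20 0 XXXXXX... None
15 -20 90 XXXXXX... None
15 -20 180 XXXXXX... None
15 -20 270 XXXXXX... None
30 -40 0 XXXXXXXXX [-0.98  0.38  0.55  2.4   1.13  0.97 -2.61]
30 -40 90 XXXXXXXXX [-0.33  0.35 -0.23  2.37  1.22  1.24  2.01]
30 -40 180 XXXXXXXXX [-0.65  0.34  0.15  2.38  1.18  1.12  0.47]
30 -40 270 XXXXXXXXX [-0.97  0.38  0.54  2.4   1.14  0.97 -1.04]
30 -20 0 XXXXXXX.. None
30 -20 90 XXXXXXX.. None
30 -20 180 XXXXXXX.. None
30 -20 270 XXXXXXX.. None
30 0 0 XXXXXX... None
30 0 90 XXXXXX... None
30 0 180 XXXXXX... None
45 -40 0 XXXXXXXXX [-0.87  0.22  0.54  2.36  0.97  0.86 -2.31]
45 -40 90 XXXXXXXXX [-0.27  0.21 -0.14  2.33  1.04  1.    2.32]
45 -40 180 XXXXXXXXX [-0.56  0.2   0.18  2.34  1.01  0.94  0.78]
45 -40 270 XXXXXXXXX [-0.86  0.22  0.53  2.36  0.97  0.87 -0.74]
45 -20 0 XXXXXXXX. None
45 -20 90 XXXXX..X. None
45 -20 180 XXXXXXXX. None
45 -20 270 XXXXXXXX. None
45 0 0 XXXXXXX.. None
45 0 180 XXXXXXX.. None
45 0 270 XXXXXXX.. None
45 20 0 XXXXXX... None
45 20 180 XXXXXX... None
45 20 270 XXXXXX... None
0.1
```

```bash
python3 - <<'E'
from rig import *
from g import *
import cv2
command_gripper(0.0,20)
A=att(0,np.radians(-40),np.pi)
P=pos(-.095,.112,.024,-.07,A,.025)
B=P-.13*A[:,2]
movep(B+[0,0,.12],A); move_l(B,feed=.2)
s=sense();print(s["time_s"],s["position"],B,P,s["joint_pos"],s["wrist_force"],s["finger_gap"])
p,d=camera("wrist"); cv2.imwrite("pics/w1.png",p[:,:,::-1])
p,d=camera("scene"); cv2.imwrite("pics/s1.png",p[:,:,::-1])
E
```

```text
3.2333 [0.50638518 0.24684816 0.13634014] [0.50611737 0.24659694 0.13555636] [0.55129402 0.12468626 0.13555636] [-1.07031642  0.96259436  0.15726323  1.75168077  0.95024131  1.7224732
  0.42490342] [0.49673886 0.38183168 0.23321257] -9.081767864591264e-05
```

View pics/s1.png

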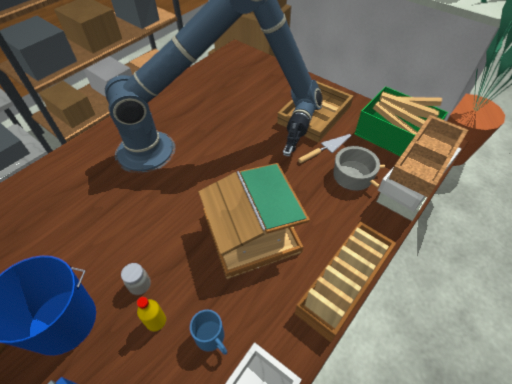

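View pics/w1.png

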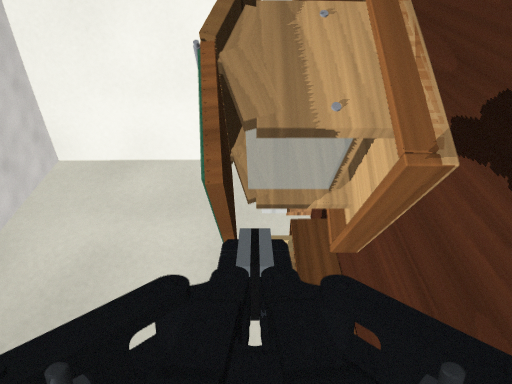

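The scene view shows the tool level at (292,150), off the eave corner. In the wrist view (rolled 90°) the fingertips at (255,235) line up with the gap between the leaf's underside (col ~215) and the tray rim. Next I'll insert the fingers and start the lift.

```bash
cat > sw.py <<'E'
from rig import *
from g import *
import cv2
def sweep(phis,r=.112,h=.014,x=-.07,feed=.09,lim=25):
    for ph in phis:
        pitch=np.radians(np.interp(ph,[.6,1.57,2.6,3.46],[0,25,50,55]))
        A=att(pitch,np.radians(-40),np.pi)
        hit=move_l(pos(ph,r,h,x,A,.025),A,feed=feed,until_force=lim)
        s=sense(); print(round(ph,2),hit,round(s["time_s"],1),s["wrist_force"].round(1),s["joint_pos"][[3,5]].round(2))
        if hit: break
def snap(n,c="scene"):
    p,d=camera(c); cv2.imwrite(f"pics/{n}.png",p[:,:,::-1]); np.save(f"pics/{n}.npy",d)
E
python3 - <<'E'
from sw import *
A=att(0,np.radians(-40),np.pi)
print(move_l(pos(-.095,.112,.024,-.07,A,.025),feed=.12,until_force=5),sense()["wrist_force"])
sweep(np.arange(-.05,.75,.15))
snap("s2")
E
```

```text
True [0.91850431 1.62701178 0.09638532]
-0.05 False 4.6 [1.  8.7 0.7] [1.89 1.57]
0.1 False 4.9 [ 1.   6.1 -0.1] [1.89 1.59]
0.25 False 5.3 [-0.3 -0.2  0.3] [1.89 1.6 ]
0.4 False 5.6 [-0.2 -0.3  0.8] [1.9  1.61]
0.55 False 6.0 [ 0.3 -0.3 -0. ] [1.91 1.62]
0.7 False 6.3 [-0.1  0.6 -0.7] [1.92 1.6 ]
```

View pics/s2.png

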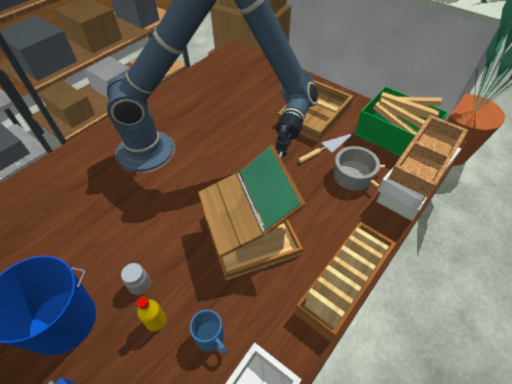

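The leaf has risen: its free corner is now at (272,150), with the gripper just behind it at (285,145). I'll measure the leaf angle and the feeder position.

```bash
cat > chk.py <<'E'
import sys
from sw import *
from h import *
def chk(n):
    p=cv2.imread(f"pics/{n}.png"); X=cloud(camera_params("scene"),np.load(f"pics/{n}.npy")); hsv=cv2.cvtColor(p,cv2.COLOR_BGR2HSV)
    L=(X-RIDGE)@F
    near=(abs(L[...,0])<.14)&(abs(L[...,1])<.17)&(L[...,2]>-.1)
    g=near&(hsv[...,0]>65)&(hsv[...,0]<90)&(hsv[...,1]>90)
    if g.sum()>100:
        m,nn,r,P=plane(L[cv2.erode(g.astype(np.uint8),np.ones((3,3)))>0]); print("phi",np.arctan2(-nn[1],nn[2]),"normal",nn,"mean",m,len(P))
        q=P@np.array([0,-nn[1],nn[2]]); print("x range",np.percentile(P[:,0],[1,99]))
    q=np.zeros(g.shape,np.uint8); cv2.fillPoly(q,[np.array([[207,193],[234,177],[256,228],[222,246]])],1)
    m,nn,r,P=plane(L[q>0]); print("plain",m,nn, "plane offset at ridge",(m@nn)/nn[2])
    s=sense(); t=s["position"]+.025*s["tcp_rot"][:,2]; print("tip feeder coords",(t-RIDGE)@F, "t",s["time_s"])
E
python3 - <<'E'
from chk import *
chk("scene0"); chk("s2")
E
```

```text
phi -0.09448108579047333 normal [-0.00105032  0.09434053  0.99553943] mean [ 0.00375708  0.06699428 -0.00725259] 1925
x range [-0.10068803  0.10052942]
plain [ 0.00384968 -0.06293725 -0.02229036] [-0.00128568 -0.30998003  0.9507422 ] plane offset at ridge -0.0017754996805268155
tip feeder coords [-0.06993753  0.10501055  0.04940674] t 6.375
phi 0.6762483371616987 normal [-0.01041055 -0.6258375   0.779884  ] mean [0.01083665 0.0535809  0.0420144 ] 2156
x range [-0.09570462  0.10471874]
plain [ 0.00434998 -0.0630001  -0.02135392] [-0.00503179 -0.30776876  0.95144788] plane offset at ridge -0.0009980195667774411
tip feeder coords [-0.06993753  0.10501055  0.04940674] t 6.375
```

The leaf is at φ=0.68, which tracks the command of 0.70, and the feeder hasn't moved. I'll continue past upright.

```bash
python3 - <<'E'
from chk import *
sweep(np.arange(.85,2.3,.15))
snap("s3");chk("s3");snap("d3","side")
E
```

```text
0.85 False 6.7 [-0.7  0.1  0.1] [1.94 1.58]
1.0 False 7.1 [ 0.3 -0.1 -0.5] [1.96 1.55]
1.15 False 7.5 [ 0.1  0.3 -0.1] [1.97 1.52]
1.3 False 7.8 [ 0.1 -0.7 -0.4] [1.99 1.49]
1.45 False 8.2 [0.3 0.4 0.6] [2.01 1.45]
1.6 False 8.5 [ 0.1  0.9 -0.1] [2.03 1.41]
1.75 False 8.9 [-0.5  0.2  0.9] [2.05 1.37]
1.9 False 9.2 [0.1 0.1 0.2] [2.07 1.33]
2.05 False 9.6 [0.7 0.1 0.2] [2.09 1.29]
2.2 False 9.9 [0.4 1.2 0.6] [2.11 1.24]
plain [ 0.02397471 -0.06837256  0.01848569] [-0.04633919 -0.97919473  0.19756101] plane offset at ridge 0.35174518484539846
tip feeder coords [-0.07010961 -0.04139087  0.10811362] t 9.9667
```

View pics/d3.png

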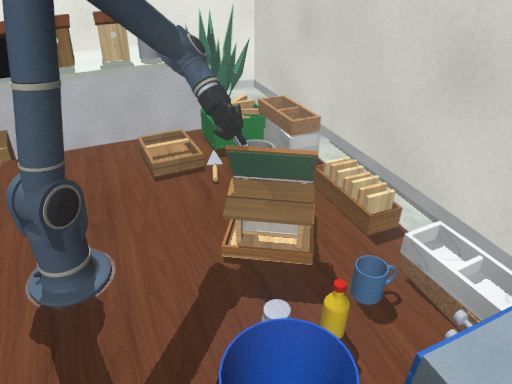

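The side view shows the green face at (270,163), steep, with the gripper behind it at (235,130). I'll measure its angle from this camera.

```bash
cat >> chk.py <<'E'
def side(n):
    p=cv2.imread(f"pics/{n}.png"); X=cloud(camera_params("side"),np.load(f"pics/{n}.npy")); hsv=cv2.cvtColor(p,cv2.COLOR_BGR2HSV)
    L=(X-RIDGE)@F
    near=(abs(L[...,0])<.12)&(abs(L[...,1])<.17)&(L[...,2]>-.1)
    g=near&(hsv[...,0]>65)&(hsv[...,0]<95)&(hsv[...,1]>70)
    print("n green",g.sum())
    if g.sum()>100:
        m,nn,r,P=plane(L[g]); nn*=-np.sign(nn[1]); print("side phi",np.arctan2(-nn[1],nn[2]),nn,m)
    q=near&~g&(L[...,2]<.0)&(L[...,1]<-.02)&(L[...,1]>-.12)&(L[...,2]>-.05)
    if q.sum()>100:
        m,nn,r,P=plane(L[q]); print("plain",m,nn,"offs",(m@nn)/nn[2],len(P))
    rim=(abs(L[...,2]+.148)<.006)&(abs(L[...,0])<.16)&(L[...,1]<-.09)&(L[...,1]>-.16); P=L[rim]
    print("rim y/x",np.percentile(P[:,1],[2,98]),np.percentile(P[:,0],[2,98]))
E
python3 - <<'E'
from chk import *
side("side0");side("d3")
E
```

```text
n green 1125
side phi 3.0469842611593805 [-2.61669519e-04 -9.44673164e-02 -9.95527929e-01] [-0.00282313  0.06708157 -0.00695849]
plain [-0.00241626 -0.07143765 -0.02451027] [-0.00143268 -0.30857037  0.95120044] offs -0.00133218274087671 2688
rim y/x [-0.1264249  -0.09350653] [-0.12552232  0.12124119]
n green 1443
side phi 2.1402721400726907 [-0.01445483 -0.84209574 -0.53913433] [-0.02169621 -0.04044164  0.06399948]
plain [ 0.00159073 -0.07156969 -0.02360833] [-0.00524808 -0.30984599  0.95077228] offs -0.00029335849926754936 2675
rim y/x [-0.12947347 -0.09412922] [-0.12271624  0.12395172]
```

The leaf is at φ=2.14 (joint 2.45), so it is past upright, and the feeder has shifted only about 3 mm. I'll continue down to the stop.

```bash
python3 - <<'E'
from chk import *
sweep(np.arange(2.35,3.35,.15),lim=15)
sweep([3.42,3.5,3.6],lim=8,feed=.03)
snap("d4","side");side("d4")
E
```

```text
2.35 False 10.4 [1.1 0.8 0.3] [2.13 1.18]
2.5 False 10.7 [ 0.2  0.9 -1.5] [2.15 1.13]
2.65 False 11.0 [-0.1 -0.2 -0.5] [2.17 1.08]
2.8 False 11.4 [0.4 0.1 0.1] [2.2  1.03]
2.95 False 11.7 [-0.7  0.6 -0.4] [2.22 0.99]
3.1 False 12.1 [-0.7  0.3  0.5] [2.25 0.94]
3.25 False 12.4 [-0.   0.1  0.1] [2.27 0.89]
3.42 False 13.2 [-0.  -0.3 -0.3] [2.28 0.84]
3.5 False 13.7 [-0.6 -0.   0.3] [2.29 0.81]
3.6 True 13.9 [-3.6  2.3  8.5] [2.29 0.81]
n green 3
plain [ 0.01274831 -0.08877368 -0.01135406] [-0.00490269 -0.30592797  0.95204204] offs 0.017106706731570605 1622
rim y/x [-0.12978179 -0.09624885] [-0.12264777  0.12388973]
```

View pics/d4.png

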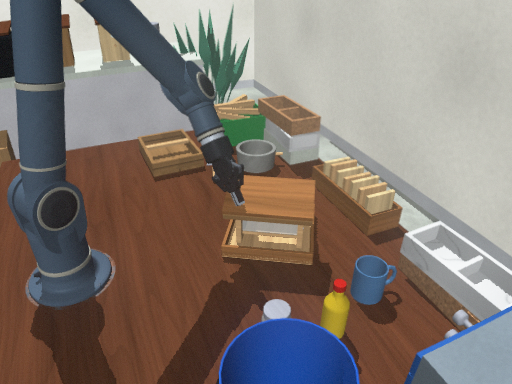

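The leaf's wooden underside now faces up at (272,195), lying at 17.8° with a 17 mm offset, which puts it at the stop. I'll retract, verify and hand in.

```bash
python3 - <<'E'
from chk import *
s=sense(); p=s["position"]
move_l(p+[0,0,.12],feed=.1)
sleep(.5); snap("d5","side");side("d5");print(sense()["wrist_force"])
snap("s5");chk("s5")
E
```

```text
n green 2
plain [ 0.00063916 -0.08701452 -0.01095246] [-0.00483462 -0.30010342  0.95389442] offs 0.016419819494031887 1854
rim y/x [-0.13026659 -0.09624038] [-0.12315582  0.12383967]
[ 0.85925362  0.7596319  -0.00092398]
plain [ 0.01599708 -0.06562816 -0.00438412] [-0.00625456 -0.30972696  0.95080497] plane offset at ridge 0.016889173959846553
tip feeder coords [-0.06973866 -0.11485728  0.10497549] t 15.95
```

```bash
python3 -c "
from rig import *
print(finish_job())"
```

```text
the job is handed in; nothing more can be done
None
```

The green roof half now lies flat on the plain half, at about 3.76 of 3.77 rad as measured by camera. The feeder moved only about 4 mm, the arm is clear, and the job is handed in; no verdict was returned.

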